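# Short spin: latch the centrifuge lid and hold the spin key

### The arm

A 6-joint arm with a two-finger parallel gripper is mounted at the origin on the work surface. World frame = base frame: x ahead of the robot, y to its left, z up, the work surface at z = 0. Lengths are in m, angles in rad, forces in N, time in s.
With the tool pointing down it reaches from about 0.35 to 0.775 m from the base axis. Payload 7.3 kg.
Tool frame: the origin (TCP) lies midway between the tips of the shut fingers; the grasp point (between the pads) lies 19 mm behind it; z points along the fingers, y is the direction in which the jaws open and shut (so a half turn about z gives the same grasp; the last joint's range is limited). The gripper opens to 92 mm and grips with 3 to 60 N. Pads are 19 mm wide; open, the fingers measure 130 mm over their backs; the gripper's body (75 mm by 190 mm) begins 47 mm behind the grasp point.
Start: joints at [1.085, 0.342, 1.524, -0, 1.275, -0.146], TCP at [0.175, 0.495, 0.227] pointing down, gripper open.
Joint ranges: [-2.53, 2.53], [-0.77, 2.02], [0.04, 2.7], [-1, 4.14], [0.28, 2.66], [-3.11, 3.11]. Speed limits (rad/s): [2.57, 2.57, 3.14, 3.14, 3.14, 3.14].

### API

Orientations are given as [roll, pitch, yaw] about the fixed x, y, z axes, in that order (R = Rz(yaw) Ry(pitch) Rx(roll)).
In Python, from cell import robot, imaging gives the robot as it stands. The module is installed in compiled form; this text tells all that it offers.
- The arm moves only by the tool send_rows, never from a script. Its argument "plan" is a list of rows, each a list of 3 entries, a list of its own where there are three numbers: the shift along the world's x, y, z in m, then the turn, a rotation vector about the world's x, y, z in rad, then the closure in counts, from 0 (fully open) to 255 (shut). A call has 1 to 20 rows; each row shifts and turns the commanded pose from where the row before left it; what a row does not reach is not made up. A row lasts 1/10 s, in which the tool goes at most 50 mm and 8.59 degrees, less where a joint would pass 70% of its speed; a pose out of reach is approached as far as the arm can. A call is refused whole if a number of a shift passes 0.05 or a number of a turn 0.15, either way. A call with a gripper value outside its range is refused whole. The fingers move at their own pace and stop on an object; "newtons" is the grip in N (left out, the last holds). Time passes only in rows, so rows that do not move let the fingers close. It gives the time, the measured TCP pose, the force and the opening at its end, in the units of the state.
- robot.observe(): the state, without advancing time (a new reading comes with each control period).
- imaging.read_camera(name): name is "scene" or "top" or "wrist"; returns a dict with "pixels" (420x560x3 uint8, red, green, blue), "fx", "fy", "cx", "cy" (pixels), "world_from_camera" (4x4, takes a point from camera to world coordinates). Camera axes: x right, y down, z forward; pixel columns grow to the right and rows downward; lengths in m; the calibration is good to about 2 mm. A picture is of the moment at which its call begins. There is no depth.
- robot.hand_in(): hands the job in, once; it reports no verdict.
The state is a dict: "time": time; "qpos": joint angles; "qvel": joint speeds; "joint_efforts": joint torques, N m; "tool_pos": TCP position; "tool_rot": TCP orientation; "contact_force": force on the tool from outside, world axes, zero at the start; "torque": the same for the moment, N m; "opening": finger opening in m.
Only numpy, scipy, OpenCV 4.12 (cv2) and the standard library are available. Lean on these libraries where they do the work, as an engineer would, in place of code of your own. Each camera call takes 0.05 s, during which the arm holds its last target.

### The job

The tubes in the bench centrifuge need a short spin before they go to the microscope. Press the open lid down until its latch snaps and it stays shut, then press the green short-spin key on the front panel all the way down and hold it there for at least five seconds; the rotor runs only while the key is down, so finish with the key still held fully down, firmly but without leaning heavily on it. Leave the tube rack, oil bottle and slide box beside the machine where they are.

Things in the scene. Friction and masses are not known exactly. Their poses are not given: they have to be found in the camera images.
- centrifuge: Bench microcentrifuge, cream, 234 mm deep (x), 200 mm wide (y), deck 112 mm high, fixed. Origin: centre of the underside, on the bench, z up. Its -x side is the front with the sloping dark panel; the lid hinge is at the rear (+x). A fixed black dial (22 mm wide, 10 mm proud) in the panel's middle and a display on its +y half are not used.
- lid (a joint): Lid angle, rad: 0 shut, 1.25 fully open (front edge up). A hinge spring and friction keep the open lid about where it is; near shut it springs up again. From about 0.08 rad down, a tooth under the front edge must be forced past a sprung catch (roughly 7 to 12 N at the front in all); below about 0.03 rad it snaps to 0 and stays latched.
- lid_front (a point): Point to press: on the lid's outer face, on its middle line, 145 mm from the hinge line, 15 mm behind the front edge. Its x runs from front edge to hinge, z out of the face. Lid: cream frame 160 x 176 mm, 18 mm thick, clear window, 60 mm wide teal lip 11 mm beyond the front edge; the outer face is 12 mm above the hinge line, 132 mm above the bench when shut.
- lid_hinge (a point): Middle of the lid's hinge line, at x = +108 mm, y = 0, z = 120 mm in the centrifuge's frame; the line runs along the centrifuge's y. The lid swings about it; its front edge lies to the front (-x) and rises as it opens.
- spin_key (a joint): Travel of the short-spin key, m: 0 released, 0.006 fully down on its stop. Springs back when let go: 3 N to start moving, 8 N fully down. It moves square to the panel.
- key_top (a point): Centre of the top face of the green short-spin key, 26 mm (x) by 36 mm (y), 10 mm proud of the panel (4 mm when down), towards the -y end of the panel: x = -89.5, y = -55, z = 95.5 mm in the centrifuge's frame when released. z points out of the key, square to the panel, which slopes down to the front by 0.30 rad; the key goes down along -z.
- tube_rack: Blue tube rack with capped tubes, 66 x 100 mm, 47 mm high over the caps, loose, beside the centrifuge. Origin: centre of the underside. Leave alone.
- oil_bottle: Small amber immersion-oil bottle, 32 mm across, 75 mm tall, loose, beside the centrifuge. Origin: centre of the underside. Leave alone.
- slide_box: Slide box with an orange-brown lid, 87 x 52 x 34 mm, loose, beside the centrifuge. Origin: centre of the underside. Leave alone.

How it is judged:
On the way, in this order (a step that is already met when the one before it is completed fails the run):
1. the lid is pressed shut past its latch (value of joint lid below 0.02 rad), for 0.3 s.
2. with the lid latched, the short-spin key is held fully down by the fingers for five seconds (value of joint lid below 0.02 rad and value of joint spin_key above 0.005 m and contact force between the fingers and spin_key above 3 N), for 4.8 s.
At the end, for the whole second after the job is handed in: The lid is latched shut (angle under 0.02 rad) and the fingers hold the short-spin key down by more than 5 of its 6 mm with more than 3 N, still so through the last second; the key was held like that for at least 4.8 s (all of step 2); the arm keeps its last pose, push and grip.
It fails at once if the key is forced (over 60 N) (contact force between any of the fingers, the arm and spin_key above 60 N).
It fails at once if the tube rack is pushed or tipped (distance of tube_rack from where it was at the start of the episode above 0.015 m or angle between tube_rack's own z axis and vertical above 0.3 rad).
It fails at once if the oil bottle is pushed or tipped (distance of oil_bottle from where it was at the start of the episode above 0.015 m or angle between oil_bottle's own z axis and vertical above 0.3 rad).
It fails at once if the slide box is pushed or tipped (distance of slide_box from where it was at the start of the episode above 0.015 m or angle between slide_box's own z axis and vertical above 0.3 rad).
It also fails if it takes over 56 s, if anything falls off the work surface, if the arm or the gripper's body presses on something with over 40 N, if the wrist force passes 120 N, or if a joint passes its speed limit or range.

## Working session

There is one attempt and no reset: what is moved stays moved. The work goes in short steps, Python scripts to look and compute and a tool call to move; the robot and the scene stay as the last step left them, time stands still between calls to the robot, and variables do not carry over. Pictures are saved under pics/ and viewed, and the job is handed in when it is done.

Besides the shell and the picture viewer there is one more tool, called after "Emit:" as name(argument=value, ...), one argument or row to a line, values as JSON. send_rows: Moves the arm, as the interface text tells. Its arguments: {"type":"object","properties":{"plan":{"type":"array"},"newtons":{"type":"number"}},"required":["plan"]}

```bash
mkdir -p pics
python3 - <<'E'
from cell import robot, imaging
import cv2,numpy as np,pickle
print(robot.observe())
for n in("scene","top","wrist"):
    d=imaging.read_camera(n); pickle.dump(d,open(f"{n}0.pkl","wb"))
    cv2.imwrite(f"pics/{n}0.png",d["pixels"][:,:,::-1])
    print(n,d["fx"],d["cx"],d["cy"],np.round(d["world_from_camera"],3).tolist())
E
```

```text
{'time': 0.0, 'qpos': array([ 1.08500615e+00,  3.42694155e-01,  1.52500435e+00, -1.03809326e-05,
        1.27539923e+00, -1.45987255e-01]), 'qvel': array([-0.00103384,  0.00059966, -0.00033658, -0.00047341,  0.00052676,
       -0.00075551]), 'joint_efforts': array([ 5.08998983e-04, -4.31231582e+01, -2.44217920e+01,  7.17360084e-02,
        5.59050974e-02, -1.51957056e-04]), 'tool_pos': array([0.17476901, 0.49462964, 0.22606421]), 'tool_rot': array([-3.14010214e+00, -2.09121733e-04,  2.80179261e+00]), 'contact_force': array([-0.78128381, -0.71861546,  0.25180787]), 'torque': array([ 0.00533531, -0.05083216,  0.0100507 ]), 'opening': 0.0920461710910901}
scene 457.5460700000428 284.8123093662079 208.69002376677665 [[0.847, 0.403, -0.347, 0.943], [0.531, -0.656, 0.536, -0.494], [-0.012, -0.639, -0.769, 0.864], [0.0, 0.0, 0.0, 1.0]]
top 500.71644104197793 277.02309543096044 206.9482274094748 [[0.02, -0.979, 0.202, 0.382], [-1.0, -0.018, 0.008, 0.044], [-0.004, -0.202, -0.979, 1.177], [0.0, 0.0, 0.0, 1.0]]
wrist 367.70075055504293 277.2357526439188 208.0796009597267 [[0.332, 0.913, 0.237, 0.111], [0.943, -0.321, -0.085, 0.518], [-0.001, 0.251, -0.968, 0.385], [0.0, 0.0, 0.0, 1.0]]
```

View pics/scene0.png

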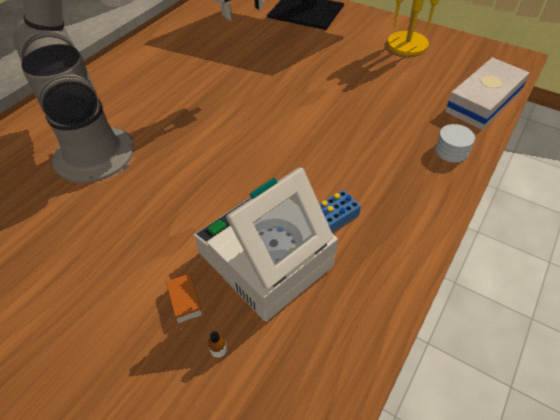

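View pics/top0.png

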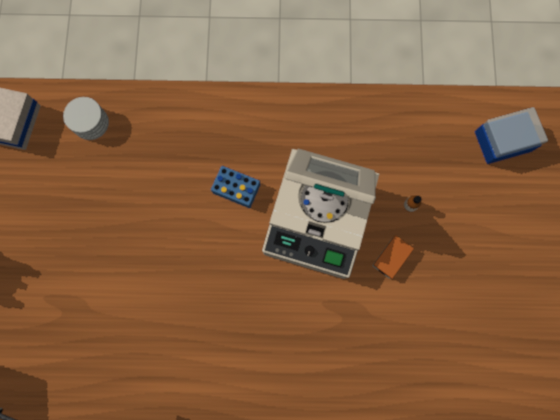

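View pics/wrist0.png

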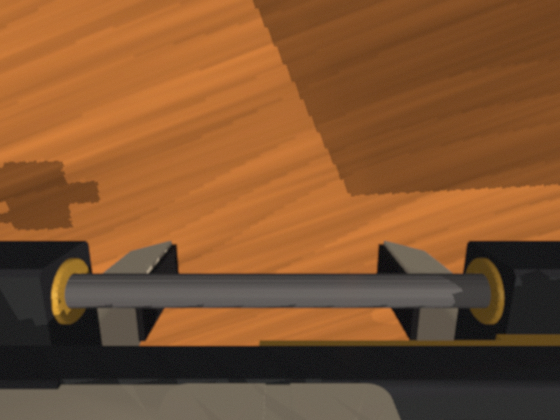

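The top view shows the centrifuge at about (320,215), with its front facing the robot, the green key at (333,258), the dial at (310,251) and the lip at (329,190). The rack is at (236,186), the bottle at (415,202) and the slide box at (395,257). I'll zoom in for detail.

Run:
```python
import cv2,pickle
t=pickle.load(open("top0.pkl","rb"))["pixels"][135:290,200:440,::-1]
s=pickle.load(open("scene0.pkl","rb"))["pixels"][165:325,160:370,::-1]
cv2.imwrite("pics/topz.png",cv2.resize(t,None,fx=3.3,fy=3.3,interpolation=cv2.INTER_CUBIC))
cv2.imwrite("pics/scenez.png",cv2.resize(s,None,fx=3.7,fy=3.7,interpolation=cv2.INTER_CUBIC))
```

```text
(no output)
```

View pics/topz.png

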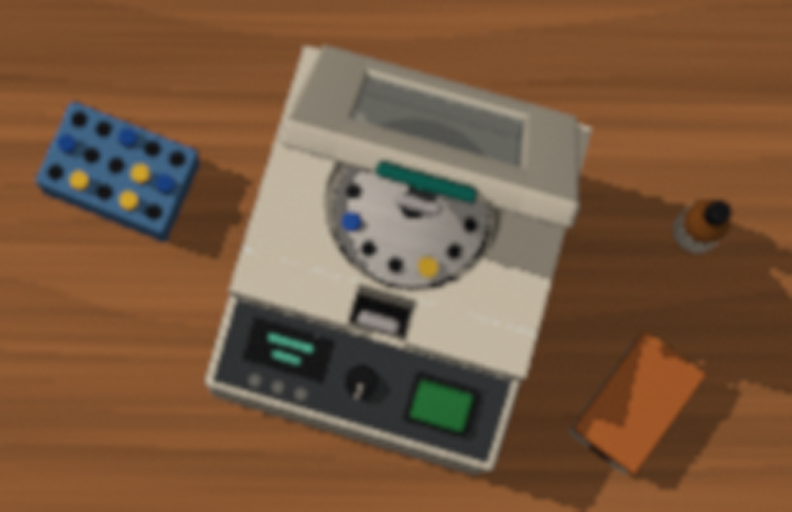

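View pics/scenez.png

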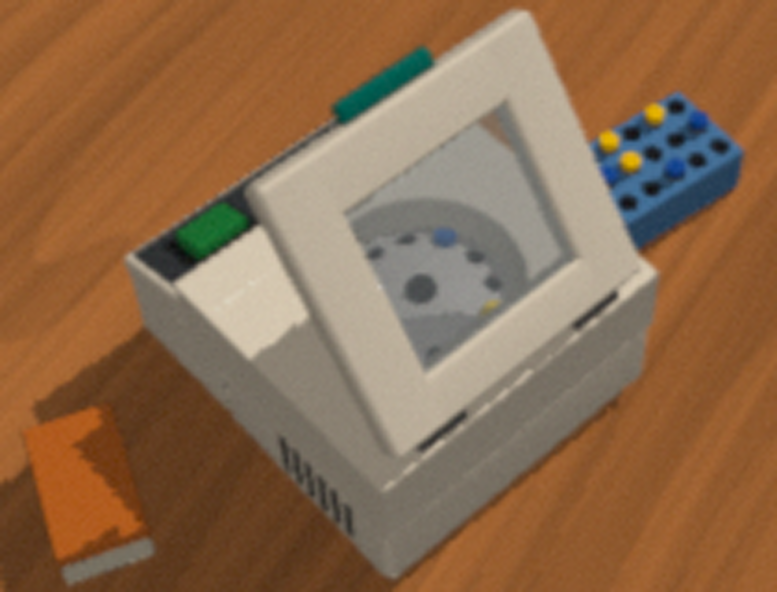

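```bash
cat > h.py <<'E'
import numpy as np,cv2,pickle
def ray(d,u,v):
    W=d["world_from_camera"];r=W[:3,:3]@np.array([(u-d["cx"])/d["fx"],(v-d["cy"])/d["fy"],1.]);return W[:3,3],r/np.linalg.norm(r)
def plane(d,u,v,z):
    o,r=ray(d,u,v);return o+r*(z-o[2])/r[2]
def tri(a,pa,b,pb):
    o1,r1=ray(a,*pa);o2,r2=ray(b,*pb)
    s=np.linalg.lstsq(np.c_[r1,-r2],o2-o1,rcond=None)[0];p,q=o1+s[0]*r1,o2+s[1]*r2
    return (p+q)/2,np.linalg.norm(p-q)
def blob(d,lo,hi,box):
    im=d["pixels"];h=cv2.cvtColor(im,cv2.COLOR_RGB2HSV);m=cv2.inRange(h,lo,hi)
    k=np.zeros_like(m);x0,y0,x1,y1=box;k[y0:y1,x0:x1]=1;m*=k
    c=max(cv2.findContours(m,cv2.RETR_EXTERNAL,cv2.CHAIN_APPROX_NONE)[0],key=cv2.contourArea)
    return cv2.minAreaRect(c),c
E
python3 - <<'E'
from h import *
t=pickle.load(open("top0.pkl","rb"));s=pickle.load(open("scene0.pkl","rb"))
g=((50,110,60),(70,255,255));te=((78,110,40),(95,255,255))
kt,_=blob(t,*g,(310,235,360,280));ks,_=blob(s,*g,(195,210,240,250))
lt,_=blob(t,*te,(305,175,350,205));ls,_=blob(s,*te,(240,165,290,205))
print(kt,ks,lt,ls)
print("key",plane(t,*kt[0],.0955),plane(s,*ks[0],.0955),tri(t,kt[0],s,ks[0]))
print("lip",tri(t,lt[0],s,ls[0]))
A=plane(t,200+208/3.3,135+385/3.3,.0765);B=plane(t,200+490/3.3,135+468/3.3,.0765)
print("front",A,B,np.linalg.norm(A-B),"yaw",np.arctan2(A[1]-B[1],A[0]-B[0])-np.pi/2)
bx=cv2.boxPoints(kt);P=np.array([plane(t,*p,.0955) for p in bx]);print(P,np.linalg.norm(np.diff(P,axis=0),axis=1))
for a,b in zip(P,np.roll(P,-1,0)):print(np.arctan2(*(b-a)[1::-1]))
E
```

```text
((333.1835021972656, 257.5550537109375), (16.761962890625, 11.877047538757324), 16.699241638183594) ((217.2307586669922, 226.3461456298828), (9.707252502441406, 18.30510711669922), 56.3099365234375) ((328.9056396484375, 190.33018493652344), (29.66988182067871, 4.807619571685791), 15.945395469665527) ((263.1922912597656, 187.53842163085938), (4.992301940917969, 29.121761322021484), 56.3099365234375)
key [ 0.49537767 -0.07137164  0.0955    ] [ 0.49945215 -0.0742151   0.0955    ] (array([ 0.49618777, -0.07164934,  0.09029619]), np.float64(0.0007647489370085286))
lip (array([ 0.60667167, -0.04652065,  0.25294578]), np.float64(0.0010997789393145897))
front [0.50738946 0.08108143 0.0765    ] [ 0.45599251 -0.10660781  0.0765    ] 0.19459933073583022 yaw -0.2672880894266987
[[ 0.4878982  -0.05036752  0.0955    ]
 [ 0.51266498 -0.05773747  0.0955    ]
 [ 0.50287587 -0.09242833  0.0955    ]
 [ 0.47820435 -0.08491588  0.0955    ]] [0.02584008 0.03604556 0.02578994]
-0.28922946067047833
-1.8458266903134417
2.846013371261876
1.2972425627120048
```

Centrifuge pose: about (0.597, -0.043) with yaw -0.275. Hinge is at (0.701, -0.072, 0.12), and the lid is open about 0.92 rad. I'll move above and behind the lid front with the fingers shut.

Emit:
send_rows(
  plan=[
    [[0.024, -0.028, 0.01], [0, 0, 0.065], 255],
    [[0.024, -0.028, 0.01], [0, 0, 0], 255],
    [[0.024, -0.028, 0.01], [0, 0, 0], 255],
    [[0.024, -0.028, 0.01], [0, 0, 0], 255],
    [[0.024, -0.028, 0.01], [0, 0, 0], 255],
    [[0.024, -0.028, 0.01], [0, 0, 0], 255],
    [[0.024, -0.028, 0.01], [0, 0, 0], 255],
    [[0.024, -0.028, 0.01], [0, 0, 0], 255],
    [[0.024, -0.028, 0], [0, 0, 0], 255],
    [[0.024, -0.028, 0], [0, 0, 0], 255],
    [[0.024, -0.028, 0], [0, 0, 0], 255],
    [[0.024, -0.028, 0], [0, 0, 0], 255],
    [[0.024, -0.028, 0], [0, 0, 0], 255],
    [[0.024, -0.028, 0], [0, 0, 0], 255],
    [[0.024, -0.028, 0], [0, 0, 0], 255],
    [[0.024, -0.028, 0], [0, 0, 0], 255],
    [[0.024, -0.028, 0], [0, 0, 0], 255],
    [[0.024, -0.028, 0], [0, 0, 0], 255],
    [[0.024, -0.028, 0], [0, 0, 0], 255],
    [[0.024, -0.023, 0], [0, 0, 0], 255],
  ],
  newtons=30,
)

```text
time: 2.15
tool_pos: [0.6556, -0.0617, 0.3062]
tool_rot: [-3.141, -0.001, 2.866]
contact_force: [-0.4, 0.1, 0.8]
opening: 0.0003
```

Emit:
send_rows(
  plan=[
    [[0, 0, -0.015], [0, 0, 0], 255],
    [[0, 0, -0.015], [0, 0, 0], 255],
    [[0, 0, -0.015], [0, 0, 0], 255],
    [[0, 0, -0.015], [0, 0, 0], 255],
    [[-0.009, 0.003, -0.003], [0, 0, 0], 255],
    [[-0.01, 0.003, -0.004], [0, 0, 0], 255],
    [[-0.008, 0.002, -0.006], [0, 0, 0], 255],
    [[-0.008, 0.002, -0.006], [0, 0, 0], 255],
    [[-0.008, 0.002, -0.007], [0, 0, 0], 255],
    [[-0.006, 0.002, -0.007], [0, 0, 0], 255],
    [[-0.006, 0.002, -0.007], [0, 0, 0], 255],
    [[-0.005, 0.001, -0.008], [0, 0, 0], 255],
    [[0, 0, 0], [0, 0, 0], 255],
  ],
)

```text
time: 3.45
tool_pos: [0.5939, -0.0427, 0.1975]
tool_rot: [-3.142, -0.003, 2.867]
contact_force: [-0.4, 0.5, 0.2]
opening: 0.0005
```

Run:
```python
from cell import robot, imaging
import cv2
d=imaging.read_camera("scene")
cv2.imwrite("pics/s1.png",cv2.resize(d["pixels"][90:330,130:430,::-1],None,fx=2.5,fy=2.5))
```

```text
(no output)
```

View pics/s1.png

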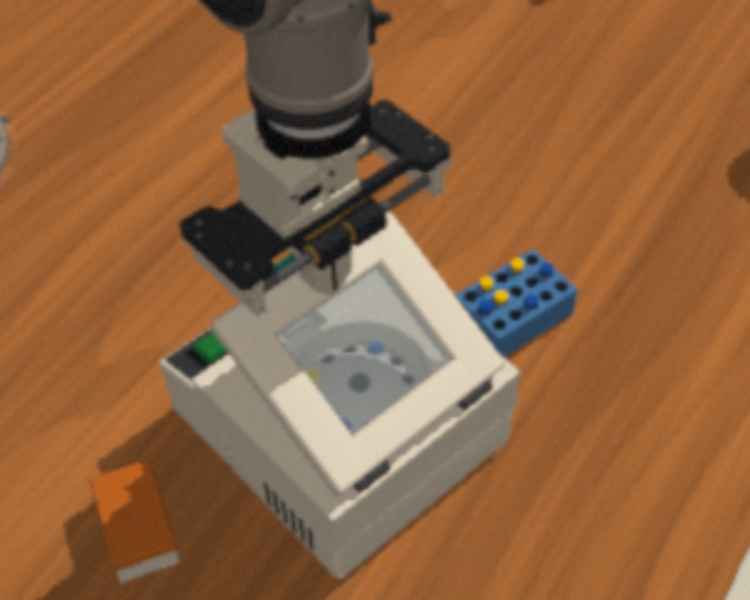

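The fingertips (330,280) are on the lid's front frame and the lid is following at about 0.5 rad. I'll continue along the arc to just before the catch.

Emit:
send_rows(
  plan=[
    [[-0.004, 0.001, -0.008], [0, 0, 0], 255],
    [[-0.004, 0.001, -0.008], [0, 0, 0], 255],
    [[-0.004, 0.001, -0.008], [0, 0, 0], 255],
    [[-0.002, 0.001, -0.007], [0, 0, 0], 255],
    [[-0.002, 0.001, -0.007], [0, 0, 0], 255],
    [[-0.002, 0.001, -0.007], [0, 0, 0], 255],
    [[-0.001, 0, -0.004], [0, 0, 0], 255],
    [[-0.001, 0, -0.004], [0, 0, 0], 255],
    [[0, 0, 0], [0, 0, 0], 255],
  ],
)

```text
time: 4.4
tool_pos: [0.5747, -0.0369, 0.1452]
tool_rot: [3.142, -0.001, 2.867]
contact_force: [-0.3, 0.4, 0.8]
opening: 0.0007
```

Emit:
send_rows(
  plan=[
    [[0, 0, -0.003], [0, 0, 0], 255],
    [[0, 0, -0.003], [0, 0, 0], 255],
    [[0, 0, -0.003], [0, 0, 0], 255],
    [[0, 0, -0.003], [0, 0, 0], 255],
    [[0, 0, -0.002], [0, 0, 0], 255],
    [[0, 0, 0], [0, 0, 0], 255],
  ],
)

```text
time: 5.0
tool_pos: [0.5747, -0.0369, 0.1321]
tool_rot: [3.142, -0.0, 2.867]
contact_force: [-2.8, 1.4, 5.5]
opening: 0.0006
```

Emit:
send_rows(
  plan=[
    [[0, 0, -0.002], [0, 0, 0], 255],
    [[0, 0, -0.001], [0, 0, 0], 255],
    [[0, 0, 0], [0, 0, 0], 255],
    [[0, 0, 0], [0, 0, 0], 255],
  ],
)

```text
time: 5.4
tool_pos: [0.5748, -0.037, 0.1318]
tool_rot: [3.142, 0.002, 2.867]
contact_force: [-9.7, 0.7, 24.5]
opening: 0.0001
```

It reached a hard stop at z = 0.132 with 24 N, so it has probably latched. I'll lift off and check.

Emit:
send_rows(
  plan=[
    [[0, 0, 0.01], [0, 0, 0], 255],
    [[0, 0, 0.03], [0, 0, 0], 255],
    [[-0.01, -0.005, 0.03], [0, 0, 0], 255],
    [[-0.02, -0.005, 0.03], [-0.027, -0.096, 0], 255],
    [[-0.03, -0.01, 0], [-0.027, -0.096, 0], 255],
    [[-0.04, -0.01, 0], [-0.027, -0.096, 0], 255],
    [[0, 0, 0], [0, 0, 0], 255],
    [[0, 0, 0], [0, 0, 0], 255],
  ],
)

```text
time: 6.2
tool_pos: [0.4732, -0.0669, 0.2287]
tool_rot: [3.141, 0.299, 2.866]
contact_force: [0.7, 0.7, 0.6]
opening: 0.0002
```

Run:
```python
from cell import robot, imaging
import cv2,pickle,numpy as np
o=[]
for n,(y,x) in {"scene":(140,140),"top":(130,210),"wrist":(0,0)}.items():
    d=imaging.read_camera(n);pickle.dump(d,open(f"{n}1.pkl","wb"))
    p=d["pixels"][:,:,::-1]
    if n!="wrist":
        cv2.imwrite(f"pics/{n}1.png",cv2.resize(p[y:y+180,x:x+240],None,fx=3,fy=3))
    else: cv2.imwrite("pics/wrist1.png",p)
```

```text
(no output)
```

View pics/scene1.png

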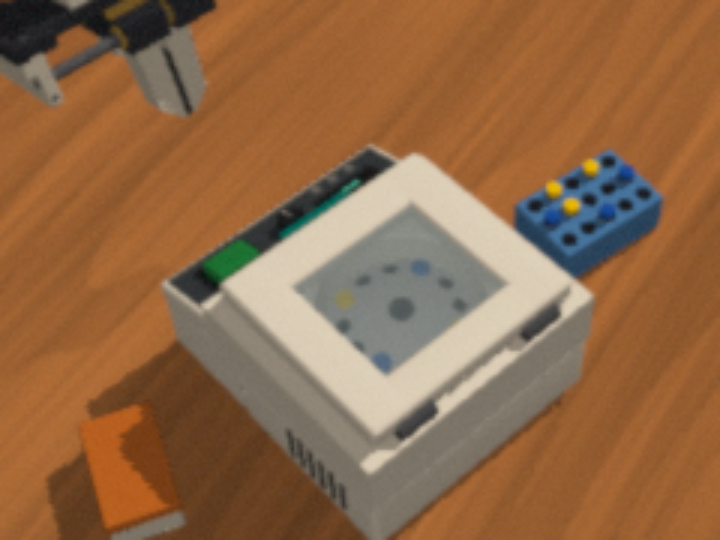

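View pics/top1.png

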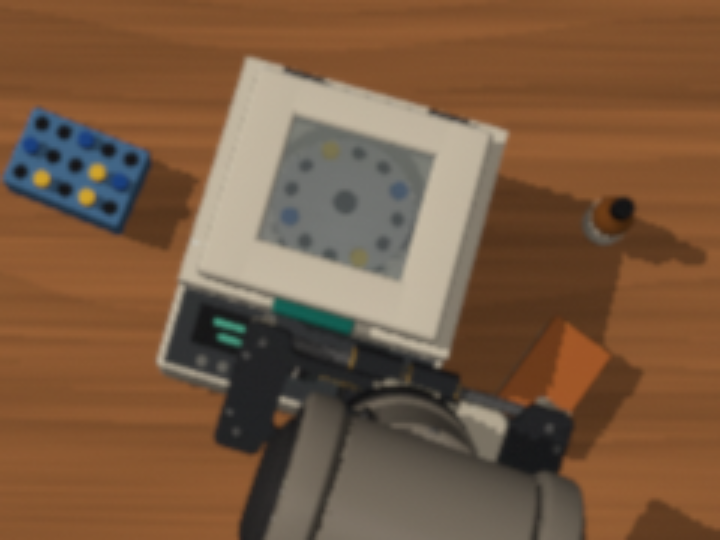

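View pics/wrist1.png

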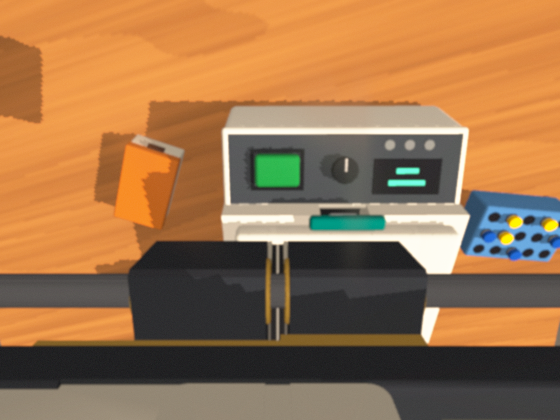

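The lid looks flat and shut, and the rack, box and bottle have not moved. In the wrist view the key is at (277,170). I'll check the lip height and refine the key position.

Run:
```python
from h import *
w,s,t=[pickle.load(open(n+"1.pkl","rb")) for n in("wrist","scene","top")]
g=((50,110,60),(70,255,255));te=((78,110,40),(95,255,255))
kw,_=blob(w,*g,(240,140,310,195));ks,_=blob(s,*g,(190,200,250,250))
lw,_=blob(w,*te,(300,205,395,240));lt,_=blob(t,*te,(290,220,340,245))
print(kw,ks,lw,lt)
K,e=tri(w,kw[0],s,ks[0]);print("key",K,e,"wrist@z",plane(w,*kw[0],.0955),"scene@z",plane(s,*ks[0],.0955))
print("lip",tri(w,lw[0],t,lt[0]))
x=np.array([.9624,-.2716,0]);n=np.array([-.2955*.9624,.2955*.2716,.9553])
```

```text
((276.5, 170.5), (33.0, 45.0), 90.0) ((216.76922607421875, 225.65383911132812), (8.04315185546875, 18.30510711669922), 56.30992889404297) ((347.0, 221.5), (15.0, 74.0), 90.0) ((313.9037170410156, 235.3211212158203), (26.627573013305664, 5.076479911804199), 16.699243545532227)
key [ 0.49563659 -0.07227374  0.09276225] 0.0011423121711679664 wrist@z [ 0.49400299 -0.07236866  0.0955    ] scene@z [ 0.49748248 -0.07325337  0.0955    ]
lip (array([ 0.53905604, -0.02764928,  0.12221338]), np.float64(0.00013665853902234833))
```

Emit:
send_rows(
  plan=[
    [[0.003, 0, -0.02], [0, 0, 0], 255],
    [[0.003, 0, -0.021], [0, 0, 0], 255],
    [[0.003, -0.001, -0.021], [0, 0, 0], 255],
    [[0.002, -0.001, -0.021], [0, 0, 0], 255],
    [[0.002, -0.001, -0.021], [0, 0, 0], 255],
    [[0.002, -0.001, -0.007], [0, 0, 0], 255],
    [[0.002, 0, -0.007], [0, 0, 0], 255],
    [[0.002, -0.001, -0.007], [0, 0, 0], 255],
    [[0, 0, 0], [0, 0, 0], 255],
  ],
)

```text
time: 7.25
tool_pos: [0.4945, -0.0721, 0.1035]
tool_rot: [3.141, 0.299, 2.867]
contact_force: [-0.1, -0.7, 0.3]
opening: 0.0004
```

Run:
```python
from cell import robot, imaging
import cv2
a=imaging.read_camera("wrist")["pixels"][80:300,150:450,::-1];b=imaging.read_camera("scene")["pixels"][140:320,140:380,::-1]
cv2.imwrite("pics/w2.png",cv2.resize(a,None,fx=2,fy=2));cv2.imwrite("pics/s2.png",cv2.resize(b,None,fx=3,fy=3))
```

```text
(no output)
```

View pics/s2.png

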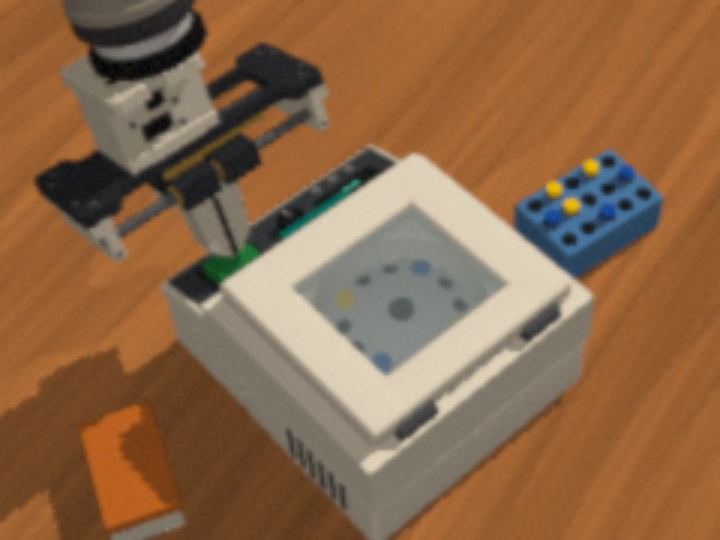

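View pics/w2.png

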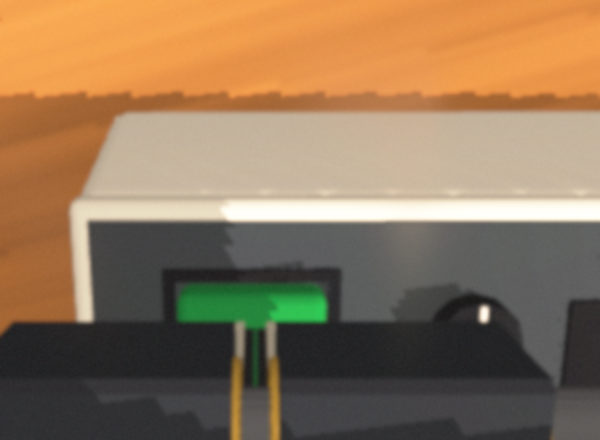

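The fingers are centred over the key, about 8 mm above it. I'll press along the panel normal.

Emit:
send_rows(
  plan=[
    [[0, 0, -0.003], [0, 0, 0], 255],
    [[0.001, 0, -0.003], [0, 0, 0], 255],
    [[0.001, -0.001, -0.003], [0, 0, 0], 255],
    [[0, 0, -0.002], [0, 0, 0], 255],
    [[0.001, 0, -0.001], [0, 0, 0], 255],
    [[0, 0, 0], [0, 0, 0], 255],
  ],
)

```text
time: 7.95
tool_pos: [0.497, -0.0731, 0.0919]
tool_rot: [3.142, 0.299, 2.867]
contact_force: [-2.7, -0.0, 5.6]
opening: 0.0006
```

Emit:
send_rows(
  plan=[
    [[0.001, 0, -0.002], [0, 0, 0], 255],
    [[0, 0, -0.001], [0, 0, 0], 255],
    [[0, 0, 0], [0, 0, 0], 255],
    [[0, 0, 0], [0, 0, 0], 255],
  ],
)

```text
time: 8.35
tool_pos: [0.4976, -0.0732, 0.0902]
tool_rot: [-3.141, 0.3, 2.867]
contact_force: [-11.6, 0.5, 22.5]
opening: 0.0002
```

The 25 N step means the key is on its stop. I'll ease the sideways load slightly and check.

Emit:
send_rows(
  plan=[
    [[-0.0005, 0, 0], [0, 0, 0], 255],
    [[0, 0, 0.0002], [0, 0, 0], 255],
    [[0, 0, 0], [0, 0, 0], 255],
    [[0, 0, 0], [0, 0, 0], 255],
  ],
)

```text
time: 8.75
tool_pos: [0.4975, -0.0732, 0.0902]
tool_rot: [-3.141, 0.301, 2.867]
contact_force: [-9.1, 0.2, 17.4]
opening: 0.0006
```

Run:
```python
from cell import robot, imaging
import cv2
o=robot.observe();print(o["contact_force"],o["tool_pos"])
a=imaging.read_camera("wrist")["pixels"][80:300,150:450,::-1];b=imaging.read_camera("scene")["pixels"][140:320,140:380,::-1]
cv2.imwrite("pics/w3.png",cv2.resize(a,None,fx=2,fy=2));cv2.imwrite("pics/s3.png",cv2.resize(b,None,fx=3,fy=3))
```

```text
[-9.12655222  0.21222274 17.37286193] [ 0.4975075  -0.07320571  0.09020219]
```

View pics/s3.png

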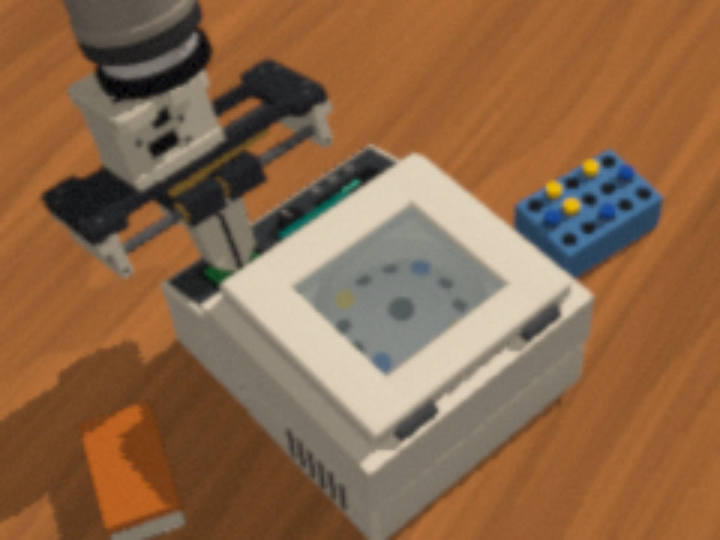

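View pics/w3.png

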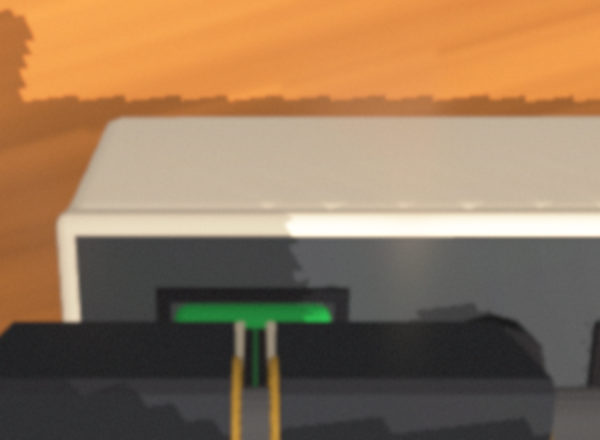

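The key is down: TCP z is 0.0902 against 0.0901 expected on the stop, with 19 N and no give. I'll hold it there for over five seconds.

Emit:
send_rows(
  plan=[
    [[0, 0, 0], [0, 0, 0], 255],
    [[0, 0, 0], [0, 0, 0], 255],
    [[0, 0, 0], [0, 0, 0], 255],
    [[0, 0, 0], [0, 0, 0], 255],
    [[0, 0, 0], [0, 0, 0], 255],
    [[0, 0, 0], [0, 0, 0], 255],
    [[0, 0, 0], [0, 0, 0], 255],
    [[0, 0, 0], [0, 0, 0], 255],
    [[0, 0, 0], [0, 0, 0], 255],
    [[0, 0, 0], [0, 0, 0], 255],
    [[0, 0, 0], [0, 0, 0], 255],
    [[0, 0, 0], [0, 0, 0], 255],
    [[0, 0, 0], [0, 0, 0], 255],
    [[0, 0, 0], [0, 0, 0], 255],
    [[0, 0, 0], [0, 0, 0], 255],
    [[0, 0, 0], [0, 0, 0], 255],
    [[0, 0, 0], [0, 0, 0], 255],
    [[0, 0, 0], [0, 0, 0], 255],
    [[0, 0, 0], [0, 0, 0], 255],
    [[0, 0, 0], [0, 0, 0], 255],
  ],
)

```text
time: 10.85
tool_pos: [0.4975, -0.0732, 0.0902]
tool_rot: [-3.141, 0.301, 2.867]
contact_force: [-9.2, 0.0, 16.7]
opening: 0.0005
```

Emit:
send_rows(
  plan=[
    [[0, 0, 0], [0, 0, 0], 255],
    [[0, 0, 0], [0, 0, 0], 255],
    [[0, 0, 0], [0, 0, 0], 255],
    [[0, 0, 0], [0, 0, 0], 255],
    [[0, 0, 0], [0, 0, 0], 255],
    [[0, 0, 0], [0, 0, 0], 255],
    [[0, 0, 0], [0, 0, 0], 255],
    [[0, 0, 0], [0, 0, 0], 255],
    [[0, 0, 0], [0, 0, 0], 255],
    [[0, 0, 0], [0, 0, 0], 255],
    [[0, 0, 0], [0, 0, 0], 255],
    [[0, 0, 0], [0, 0, 0], 255],
    [[0, 0, 0], [0, 0, 0], 255],
    [[0, 0, 0], [0, 0, 0], 255],
    [[0, 0, 0], [0, 0, 0], 255],
    [[0, 0, 0], [0, 0, 0], 255],
    [[0, 0, 0], [0, 0, 0], 255],
    [[0, 0, 0], [0, 0, 0], 255],
    [[0, 0, 0], [0, 0, 0], 255],
    [[0, 0, 0], [0, 0, 0], 255],
  ],
)

```text
time: 12.85
tool_pos: [0.4975, -0.0732, 0.0902]
tool_rot: [-3.141, 0.301, 2.867]
contact_force: [-8.8, 0.5, 17.8]
opening: 0.0002
```

Emit:
send_rows(
  plan=[
    [[0, 0, 0], [0, 0, 0], 255],
    [[0, 0, 0], [0, 0, 0], 255],
    [[0, 0, 0], [0, 0, 0], 255],
    [[0, 0, 0], [0, 0, 0], 255],
    [[0, 0, 0], [0, 0, 0], 255],
    [[0, 0, 0], [0, 0, 0], 255],
    [[0, 0, 0], [0, 0, 0], 255],
    [[0, 0, 0], [0, 0, 0], 255],
    [[0, 0, 0], [0, 0, 0], 255],
    [[0, 0, 0], [0, 0, 0], 255],
    [[0, 0, 0], [0, 0, 0], 255],
    [[0, 0, 0], [0, 0, 0], 255],
    [[0, 0, 0], [0, 0, 0], 255],
    [[0, 0, 0], [0, 0, 0], 255],
    [[0, 0, 0], [0, 0, 0], 255],
    [[0, 0, 0], [0, 0, 0], 255],
    [[0, 0, 0], [0, 0, 0], 255],
    [[0, 0, 0], [0, 0, 0], 255],
    [[0, 0, 0], [0, 0, 0], 255],
    [[0, 0, 0], [0, 0, 0], 255],
  ],
)

```text
time: 14.85
tool_pos: [0.4975, -0.0732, 0.0902]
tool_rot: [-3.141, 0.301, 2.867]
contact_force: [-8.1, 1.2, 17.5]
opening: 0.0001
```

Run:
```python
from cell import robot, imaging
import cv2
b=imaging.read_camera("top")["pixels"][130:310,210:450,::-1]
cv2.imwrite("pics/t4.png",cv2.resize(b,None,fx=3,fy=3))
```

```text
(no output)
```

View pics/t4.png

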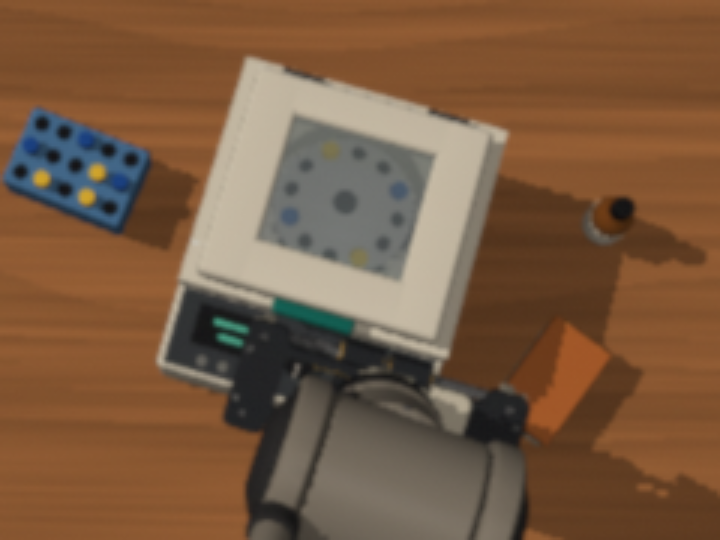

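The lid is still shut (lip at (313,315)), and the rack, bottle and box are where they started. I'll hand in with the key held.

Run:
```python
from cell import robot
print(robot.hand_in()); o=robot.observe(); print(o["time"],o["contact_force"],o["tool_pos"])
```

```text
the job is handed in; nothing more can be done
None
the job is handed in; nothing more can be done
```

I pressed the lid shut and handed in with the green short-spin key still held down; the hand-in gives no verdict, so I can't confirm the result was accepted.

- **Lid:** I pushed it down along its arc with the shut fingers. It met a hard stop at z = 0.132 m with about 25 N. After I lifted off it stayed flat, with the lip measured at 0.122 m.
- **Key:** I pressed along the panel normal until it stopped moving. The tool tip sat at z = 0.0902 m against 0.0901 m expected for a fully pressed key. I held it there for about 6.5 s at about 20 N.
- **Surroundings:** The last top picture shows the lid shut and the rack, bottle and slide box where they started.

The joint angles cannot be read directly, so both "latched" and "fully down" are inferred from position, force and pictures. The press force leaned about 10 degrees more towards the front than the panel normal, which I put down to friction. The force reading after hand-in was not available.

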